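# Hold the spring pusher back to refill a takeaway-lid dispenser

## Task

The takeaway-lid dispenser needs refilling: lift off its loose cover, the one with the knob, set it down gently, right way up and flat, in the middle of the rubber bar mat, and let go of it. Then grip the spring-loaded pusher inside, draw it steadily back until its cross-bar is level with the black load lines on the trough's rims, and hold it there so that I can drop the new lids in; finish while still holding it at the lines, and never let it snap forward. Leave everything else on the counter where it is.

Things in the scene. Friction and masses are not known exactly. Their poses are not given: they have to be found in the camera images.
- dispenser: Steel trough for takeaway-cup lids, fixed, 250 long (own x) x 108 wide (y). Side walls 4 thick, 56 high, 100 apart inside; end walls 100 high, carrying the cover. Origin: centre of its underside, z up; +x points to the end with the serving window (away from the robot), -x to the closed end, where a 3 thick screw tab lies on the counter out to x = -153. Four lids are left behind the window.
- cover: Loose sheet-steel cover of the dispenser, 262 (x) x 121, 53 high without knob, 0.22 to 0.41 kg: flat top, open below, skirts 50 deep on the long sides; sits round the trough with 3 play, comes off straight up. Origin: centre of its lower edge plane, z up; on the dispenser it is 50 above the counter, over the dispenser's origin. The hidden pusher reaches 45 above this lower edge.
- cover_knob (a point): Centre of the black round knob on top of the cover: 30 in diameter, its thick part from 15 below to 10 above this point; the point is 80 above the cover's lower edge plane and 27 above its flat top, in the middle of the cover.
- bar_mat: Black ribbed rubber bar mat, 290 (x) x 180 (y) x 6 thick, lying flat on the counter beside the dispenser; fixed. Origin at the centre of its underside, z up. The cover goes in the middle of it.
- pusher: Spring pusher under the cover: grey disc (82 dia.), cross-bar and, its axis 34 behind the disc, an upright black round grip 22 dia. Origin: centre of the grip, 80 above the counter; grip from 22 below to 15 above it, clear of the side walls (56). Axes as the dispenser's. Rests at its x = +50; slides to -x, 125 of travel, resisting 5 N at first, 8 N at the line; springs back if let go.
- pusher_bar (a point): Middle of the pusher's thin steel cross-bar (108 long across the trough, 6 x 6), at the front face of the disc, 42 from the grip's axis towards the window, at rim height (56); moves with the pusher.
- load_mark (a point): Midway between the two black load lines (4 wide) over the rims of the side walls (they run on down the walls and across the floor), at rim height (56), on the trough's centre line, 3 from its middle towards the closed end. Axes as the dispenser's. Drawn to the line, pusher_bar is at this point, 95 from its rest place.
- lid_stack: Bystander: upright stack of white takeaway lids (the refill), 89 in diameter, 90 high; origin at the centre of its underside.
- tamper: Bystander: coffee tamper standing on its 58 steel base between dispenser and mat, wooden handle up, 86 high; origin at the centre of its underside.
- cup_and_saucer: Bystander: white espresso cup on a saucer of 120 diameter, 63 high in all; origin at the centre of its underside.
- cup_stack: Bystander: nested white paper cups, mouth down, 91 in diameter at the bottom, 168 high; origin at the centre of its underside.
- milk_jug: Bystander: steel milk jug, 94 in diameter, 105 high, handle at its +y out to 75; origin at the centre of its underside.
- sugar_jar: Bystander: glass sugar jar with a steel lid, 76 in diameter, 105 high; origin at the centre of its underside.

How it is judged:
By the outcome, as a careful person would: the job done as asked, in the order asked, and still so for the second after the job is handed in, while the arm keeps its last pose, push and grip.
It also fails if it takes over 51 s, if anything falls off the work surface, if the arm or the gripper's body presses on something with over 40 N, if the wrist force passes 120 N, or if a joint passes its speed limit or range.

## Robot

A 7-joint arm with a two-finger parallel gripper is mounted at the origin on the work surface. World frame = base frame: x ahead of the robot, y to its left, z up, the work surface at z = 0. Lengths are in mm, angles in rad, forces in N, time in s.
With the tool pointing down it reaches from about 400 to 900 mm from the base axis. Payload 5.5 kg.
Tool frame: the origin (TCP) lies at the very end of the fingers, on their centre line; the grasp point (between the pads) lies 19 mm behind it; z points along the fingers, y is the line along which they close (so a half turn about z gives the same grasp; the last joint's range is limited). The gripper opens to 92 mm and grips with 3 to 60 N. Pads are 19 mm wide; open, the fingers measure 130 mm over their backs; the gripper's body (75 mm by 190 mm) begins 47 mm behind the grasp point.
Start: joints at [-1.03, 0.501, -0.427, 1.55, 0.221, 1.138, -0.21], TCP at [178.218, 625.091, 226.729] pointing down, gripper open.
Joint ranges: [-2.88, 2.88], [-0.31, 2.03], [-1.54, 1.56], [0.2, 2.42], [-1.41, 4.55], [0.19, 2.02], [-2.57, 2.57]. Speed limits (rad/s): [2.57, 2.57, 3.14, 3.14, 3.14, 3.14, 3.14].

## Interface

Orientations are given as a rotation vector (axis times angle).
In Python, from plant import sensors, capture, workorder gives the robot as it stands.
- The arm moves only by the tool apply_moves, never from a script. Its argument "rows" is a list of rows, each a list of 3 entries, a list of its own where there are three numbers: the shift along the tool's x, y, z in m, then the turn, a rotation vector about the tool's x, y, z in rad, then the gripper command: -1 is fully open, 1 is shut, values between are in proportion. A call has 1 to 5 rows; each row is the pose to reach, as a shift and turn from the pose commanded when the call began, along the tool's axes at that moment; what a row does not reach only later rows make up. A row lasts 1/8 s, in which the tool goes at most 62.5 mm and 10.7 degrees, less where a joint would pass 70% of its speed; a pose out of reach is approached as far as the arm can. A call with a gripper value outside its range is refused whole. The fingers move at their own pace and stop on an object; "grip_force" is the grip in N (left out, the last holds). Time passes only in rows, so rows that repeat a pose let the fingers close. It gives the time, the measured TCP pose, the force, the opening and the grip force at its end, in the units of the state.
- sensors.sense(): the state, without advancing time (a new reading comes with each control period).
- capture(name): name is "scene" or "side" or "wrist"; returns a dict with "color" (480x640x3 uint8, red, green, blue), "depth" (480x640 float32, mm along the optical axis (not along the pixel's ray), 0 where there is no reading), "camera_matrix" (3x3 intrinsics, pixels), "rvec" (rotation vector, rad) and "tvec" (3), from world to camera coordinates, as OpenCV has them; the wrist camera has in their place "mount" (4x4, takes a point from camera to tool coordinates, whose origin is the TCP and whose axes are the flange's). Camera axes: x right, y down, z forward; pixel columns grow to the right and rows downward; lengths in mm; the calibration is good to about 2 mm. A picture is of the moment at which its call begins: read the wrist's pose just before it.
- workorder.sign_off(): hands the job in; it is judged then, once.
The state is a dict: "t": time; "qpos": joint angles; "dq": joint speeds; "tau": joint torques, N m; "tcp_pos": TCP position; "orientation": TCP orientation; "wrist_force": force on the tool from outside, world axes, zero at the start; "wrist_torque": the same for the moment, N m; "finger_gap": finger opening in mm; "grasp_force": force on a finger pad.
Only numpy, scipy, OpenCV 4.12 (cv2) and the standard library are available. Lean on these libraries where they do the work, as an engineer would, in place of code of your own. Each camera call takes 0.05 s, during which the arm holds its last target. There are 200 camera calls.

## Working session

There is one attempt and no reset: what is moved stays moved. The work goes in short steps, Python scripts to look and compute and a tool call to move; the robot and the scene stay as the last step left them, time stands still between calls to the robot, and variables do not carry over. Pictures are saved under pics/ and viewed, at most 10 in all, crops included, and the job is handed in when it is done.

Besides the shell and the picture viewer there is one more tool, called after ">>>" by a JSON object that holds its "name" and its "arguments". apply_moves: Moves the arm, as the interface text tells. Its arguments: {"type":"object","properties":{"rows":{"type":"array","items":{"type":"array"}},"grip_force":{"type":"number"}},"required":["rows"]}

```bash
mkdir -p pics; ls; cat > h.py <<'E'
import numpy as np, cv2
from plant import sensors, capture, workorder
def cam(c, tcp=None):
    "returns R,t with world = R@cam+t"
    if 'mount' in c:
        M=np.array(c['mount']); s=tcp
        R0=cv2.Rodrigues(np.array(s['orientation'],float))[0]
        return R0@M[:3,:3], R0@M[:3,3]+np.array(s['tcp_pos'])
    R=cv2.Rodrigues(np.array(c['rvec'],float))[0]
    return R.T, -R.T@np.array(c['tvec'],float).ravel()
def cloud(c,s=None):
    R,t=cam(c,s); K=np.array(c['camera_matrix']); d=c['depth'].astype(float)
    v,u=np.mgrid[:480,:640]
    P=np.stack([(u-K[0,2])/K[0,0]*d,(v-K[1,2])/K[1,1]*d,d],-1)@R.T+t
    P[d==0]=np.nan
    return P
def ray(c,uv,z,s=None):
    R,t=cam(c,s); K=np.array(c['camera_matrix'])
    d=R@np.linalg.inv(K)@np.array([uv[0],uv[1],1.])
    return t+d*(z-t[2])/d[2]
E
python3 - <<'E'
from h import *
import pickle
s=sensors.sense(); print(s)
for n in ('scene','side'):
    c=capture(n); cv2.imwrite(f'pics/{n}0.png',c['color'][...,::-1]); pickle.dump(c,open(n+'0.pkl','wb'))
    print(n,cam(c)[1],np.array(c['camera_matrix']).tolist())
E
```

```text
pics
{'t': 0.0, 'qpos': array([-1.02980723,  0.50186066, -0.42677978,  1.55146309,  0.22079883,
        1.13831818, -0.21029828]), 'dq': array([ 0.00060462, -0.00019626,  0.00053756,  0.00129601,  0.00043343,
        0.00081935, -0.00059383]), 'tau': array([ 1.27206636e-04, -5.66583180e+01, -5.81605107e+00, -2.79105270e+01,
       -6.88375882e-02,  3.11995042e-02,  1.85329145e-04]), 'tcp_pos': array([178.10215532, 624.37662669, 225.66388361]), 'orientation': array([-4.34826129e-01, -3.11101529e+00,  3.08508586e-03]), 'wrist_force': array([0.31393739, 0.54140013, 1.0675418 ]), 'wrist_torque': array([-0.00862382,  0.04735667, -0.0219896 ]), 'grasp_force': 0.0, 'finger_gap': 91.86194417227468}
scene [1197.34998733 -320.38053369 1101.23802813] [[443.16628999309074, 0.0, 326.98215720114166], [0.0, 443.16628999309074, 238.20646364931997], [0.0, 0.0, 1.0]]
side [491.45889262 649.36913162 913.60899772] [[481.00785093828983, 0.0, 326.28589387535715], [0.0, 481.00785093828983, 236.07565030597198], [0.0, 0.0, 1.0]]
```

View pics/scene0.png

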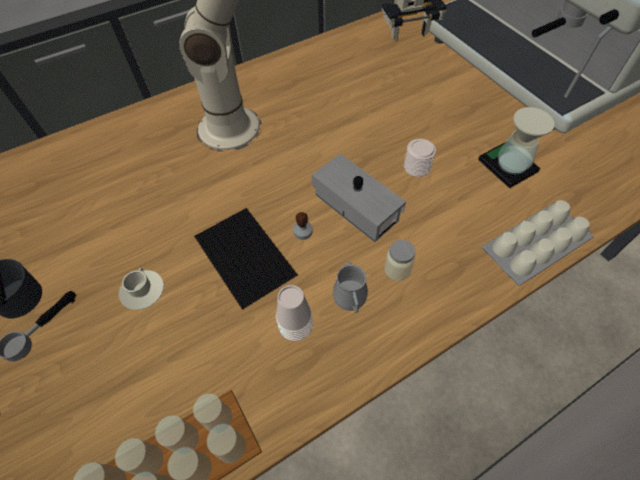

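View pics/side0.png

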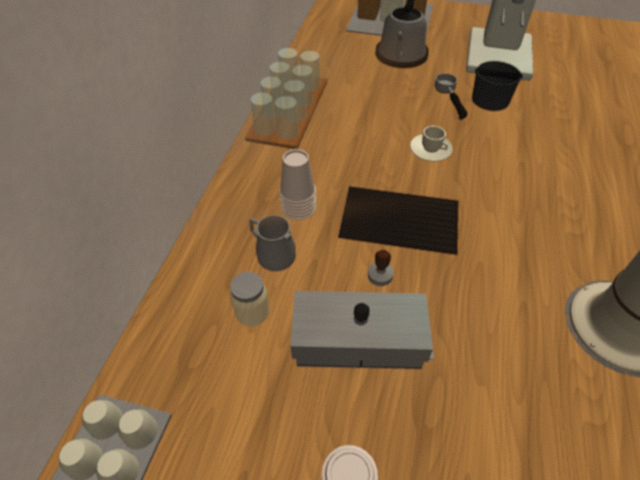

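The scene view shows the grey cover with its knob at (357,183), the black mat around (246,256) and the tamper between them at (302,225). In the side view the knob is at (361,313), the mat around (400,218) and the tamper at (381,265).

```bash
cat > m.py <<'E'
from h import *
import pickle
def rect(P2):
    r=cv2.minAreaRect(P2.astype(np.float32)); return np.round(r[0],1),np.round(r[1],1),round(r[2],1)
for n,kn,mat,tam in (('scene',(357,183),(246,256),(302,225)),('side',(361,313),(400,218),(381,262))):
    c=pickle.load(open(n+'0.pkl','rb')); P=cloud(c); z=P[...,2]
    g=cv2.cvtColor(c['color'],cv2.COLOR_RGB2HSV)
    print(n,'knob z',z[kn[1]-4:kn[1]+5:2,kn[0]])
    # cover top
    def comp(m,near):
        k,l,st,ce=cv2.connectedComponentsWithStats(m.astype(np.uint8))
        near=np.array(near); vs,us=np.nonzero(m); i=np.argmin((us-near[0])**2+(vs-near[1])**2)
        return l==l[vs[i],us[i]]
    m=comp((abs(z-103)<8)&(g[...,1]<60),(kn[0]+15,kn[1]+10)); q=cv2.findContours(m.astype(np.uint8),0,1)[0]
    q=max(q,key=cv2.contourArea).reshape(-1,2)
    print('cover top',rect(np.array([ray(c,p,103)[:2] for p in q])),np.nanmedian(z[m]))
    m=comp((g[...,2]<70)&(abs(z-6)<12),mat); q=max(cv2.findContours(m.astype(np.uint8),0,1)[0],key=cv2.contourArea).reshape(-1,2)
    print('mat',rect(np.array([ray(c,p,6)[:2] for p in q])),np.nanmedian(z[m]))
    v,u=np.mgrid[:480,:640]
    kb=(g[...,2]<60)&(abs(u-kn[0])<14)&(abs(v-kn[1])<14); print('knob',ray(c,(u[kb].mean(),v[kb].mean()),127),kb.sum())
    w=(abs(u-tam[0])<22)&(abs(v-tam[1])<26)&(z>15)&(z<100); print('tamper',np.nanmedian(P[w],0),np.nanmax(z[w]))
    # other objects: heights around workspace
    for nm,b in dict(lid=(420,157),jar=(400,260),jug=(350,287),cups=(292,310)).items():
        if n=='scene':
            w=(abs(u-b[0])<22)&(abs(v-b[1])<28)&(z>15); print(nm,np.nanmedian(P[w],0).round(),np.nanmax(z[w]))
E
python3 m.py
```

```text
scene knob z [143.52484623 143.55545392 138.10271843 132.45434751 122.65705684]
cover top (array([543.4, 174.9]), array([265.8, 126.9]), 12.8) 102.3579461672187
mat (array([ 508.4, -187.3]), array([288.8, 177.7]), 3.7) 5.566281776931078
knob [541.53615894 177.72790363 127.        ] 113
tamper [533.90163529  -9.06822572  25.51323268] 87.70321081575105
lid [517. 429.  80.] 93.70324038919523
jar [790. 145.  94.] 110.54553842316602
jug [787.  -7.  67.] 108.97008125535638
cups [ 791. -174.  127.] 171.95414648066946
side knob z [140.24938724 139.45373097 138.64267786 138.45911128 134.06337407]
cover top (array([538.3, 182.9]), array([259.8, 124.5]), 12.7) 101.607224740829
mat (array([ 506. , -183.8]), array([285.8, 179.8]), 3.5) 4.7403088774126445
knob [539.07661533 182.47104517 127.        ] 244
tamper [523.43102167   8.80246787  25.76248405] 86.78737820732294
```

```bash
cat >> h.py <<'E'
from scipy.spatial.transform import Rotation as Ro
def plan(p,yaw):
    "shift (m) and turn in tool axes to TCP p, tool down, tool y at world angle yaw (deg)"
    s=sensors.sense(); R=Ro.from_rotvec(s['orientation']); a=np.radians(yaw)
    y=np.array([np.cos(a),np.sin(a),0]); z=np.array([0,0,-1.]); T=Ro.from_matrix(np.stack([np.cross(y,z),y,z],1))
    print('now',s['tcp_pos'].round(1),R.as_rotvec().round(3),'t',round(s['t'],2),'gap',round(s['finger_gap'],1),'F',s['wrist_force'].round(1))
    print('shift',(R.inv().apply(np.array(p)-s['tcp_pos'])/1000).round(4).tolist(),'turn',(R.inv()*T).as_rotvec().round(4).tolist())
E
python3 -c "
from h import *
plan((540,180,290),102.8)"
```

```text
now [178.2 624.5 225.8] [-4.350e-01 -3.111e+00  3.000e-03] t 0.1 gap 91.8 F [-0.4 -0.1 -0.4]
shift [-0.4699, -0.3283, -0.0637] turn [-0.0017, -0.0005, -0.5012]
```

>>> {"name": "apply_moves", "arguments": {"rows": [[[-0.24, -0.165, -0.064], [0, 0, -0.25], -1], [[-0.24, -0.165, -0.064], [0, 0, -0.25], -1], [[-0.24, -0.165, -0.064], [0, 0, -0.25], -1], [[-0.24, -0.165, -0.064], [0, 0, -0.25], -1], [[-0.24, -0.165, -0.064], [0, 0, -0.25], -1]]}}

```text
t: 0.72
tcp_pos: [365.6, 397.9, 291.0]
orientation: [0.047, 3.141, -0.001]
wrist_force: [0.2, 0.6, -0.5]
finger_gap: 92.1
grasp_force: 0.0
```

```bash
python3 -c "
from h import *
plan((540,180,290),102.8);print(sensors.sense()['qpos'].round(2))"
```

```text
now [365.6 397.9 291. ] [ 4.700e-02  3.141e+00 -1.000e-03] t 0.72 gap 92.1 F [ 0.2  0.6 -0.5]
shift [-0.1809, -0.2126, 0.0012] turn [-0.0007, 0.0003, -0.2535]
[-0.52  0.24 -0.42  1.75  0.11  1.17  0.57]
```

>>> {"name": "apply_moves", "arguments": {"rows": [[[-0.18, -0.212, 0], [0, 0, -0.253], -1], [[-0.18, -0.212, 0], [0, 0, -0.253], -1], [[-0.18, -0.212, 0], [0, 0, -0.253], -1], [[-0.18, -0.212, 0], [0, 0, -0.253], -1], [[-0.18, -0.212, 0], [0, 0, -0.253], -1]]}}

```text
t: 1.35
tcp_pos: [539.6, 179.5, 290.2]
orientation: [0.346, -3.122, 0.002]
wrist_force: [-0.2, -0.3, 0.1]
finger_gap: 92.1
grasp_force: 0.0
```

```bash
python3 - <<'E'
from h import *
import pickle
plan((540,180,290),102.8);s=sensors.sense();c=capture('wrist');pickle.dump((s,c),open('w1.pkl','wb'))
cv2.imwrite('pics/w1.png',c['color'][...,::-1]);print(cam(c,s)[1],s['qpos'].round(2))
E
```

```text
now [539.6 179.5 290.2] [ 3.460e-01 -3.122e+00  2.000e-03] t 1.35 gap 92.1 F [-0.2 -0.3  0.1]
shift [-0.0005, 0.0004, 0.0002] turn [-0.0014, -0.0006, -0.0028]
[472.28107175 165.76314691 448.03562114] [-0.14  0.28 -0.29  1.69  0.09  1.18  1.35]
```

View pics/w1.png

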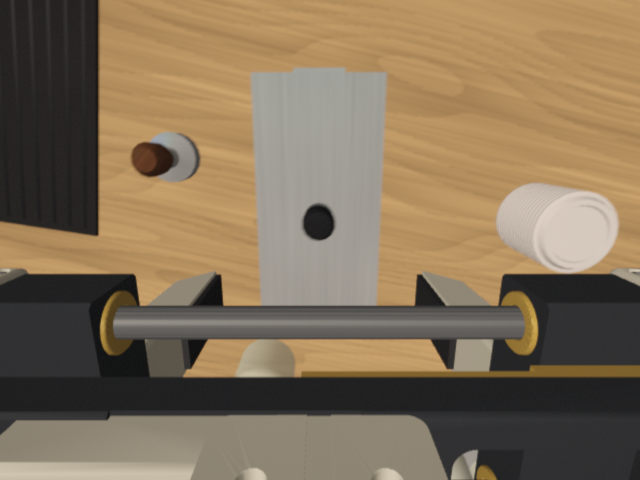

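The wrist view shows the knob at (318,222), the cover's long edges at columns 255 and 383, nearly upright, and the tamper at (165,157).

```bash
python3 - <<'E'
from h import *
import pickle
s,c=pickle.load(open('w1.pkl','rb'));P=cloud(c,s);z=P[...,2];v,u=np.mgrid[:480,:640]
g=c['color'].max(-1)
k=(g<60)&(abs(u-318)<25)&(abs(v-222)<30)
print('blob',u[k].mean(),v[k].mean(),u[k].min(),u[k].max(),v[k].min(),v[k].max())
for zz in (127,130,137):print('knob',ray(c,(u[k].mean(),v[k].mean()),zz,s).round(1))
top=k&(z>134)&(z<142);q=P[top];print('top pts',top.sum(),q.mean(0),(q.min(0)+q.max(0))/2,np.ptp(q,axis=0))
w=(abs(z-103)<6)&(v<300)&(u>200)&(u<440); print('cover z',np.median(z[w]))
L=[];Rr=[]
for r in range(85,300,5):
    x=np.nonzero(w[r])[0]; L.append(ray(c,(x.min()-.5,r),103,s)[:2]); Rr.append(ray(c,(x.max()+.5,r),103,s)[:2])
for e in (L,Rr):
    vx,vy,x0,y0=cv2.fitLine(np.float32(e),cv2.DIST_HUBER,0,.01,.01).ravel(); print('edge yaw',np.degrees(np.arctan2(vy,vx))%180,x0,y0, 'lateral',-np.sin(np.radians(12.8))*x0+np.cos(np.radians(12.8))*y0)
t=(z>60)&(z<95)&(u<210)&(u>110)&(v<200)&(v>110);print('tamper top',np.median(P[t],0))
E
```

```text
blob 318.3457249070632 222.1449814126394 304 333 205 239
knob [540.8 180.1 127. ]
knob [540.2 179.9 130. ]
knob [538.7 179.6 137. ]
top pts 398 [537.28191576 178.74704571 140.42081213] [539.01552881 179.73618912 138.07575001] [27.49381623 26.307556    7.84391202]
cover z 102.95740426329928
edge yaw 12.553241 492.4403 108.42675 lateral -3.3671348893502966
edge yaw 12.57697 491.6892 232.18097 lateral 117.47811668855724
tamper top [523.58956895   5.24414637  81.95883525]
```

>>> {"name": "apply_moves", "arguments": {"rows": [[[0, 0, 0.06], [0, 0, 0.0], -1], [[0, 0, 0.115], [0, 0, 0.0], -1], [[0, 0, 0.15], [0, 0, 0], -1], [[0, 0, 0.172], [0, 0, 0], -1], [[0, 0, 0.179], [0, 0, 0], -0.2]]}}

```text
t: 2.02
tcp_pos: [536.2, 183.5, 109.8]
orientation: [0.353, -3.118, 0.001]
wrist_force: [0.3, -0.1, -0.6]
finger_gap: 85.9
grasp_force: 0.0
```

>>> {"name": "apply_moves", "arguments": {"rows": [[[0, 0, 0], [0, 0, 0.0], 0.2], [[0, 0, 0], [0, 0, 0.0], 1], [[0, 0, 0], [0, 0, 0.0], 1], [[0, 0, 0], [0, 0, 0.0], 1], [[0, 0, 0], [0, 0, 0.0], 1]], "grip_force": 45}}

```text
t: 2.65
tcp_pos: [538.0, 183.6, 112.0]
orientation: [-0.353, 3.121, -0.0]
wrist_force: [-0.2, -1.4, -0.0]
finger_gap: 36.4
grasp_force: 0.8
```

>>> {"name": "apply_moves", "arguments": {"rows": [[[0, -0.0035, 0], [0, 0, 0.0], 0.2], [[0, -0.0035, 0], [0, 0, 0.0], 1], [[0, -0.0035, 0], [0, 0, 0.0], 1], [[0, -0.0035, 0], [0, 0, 0.0], 1], [[0, -0.0035, 0], [0, 0, 0.0], 1]]}}

```text
t: 3.28
tcp_pos: [538.6, 180.0, 111.7]
orientation: [0.353, -3.122, 0.0]
wrist_force: [-1.0, -1.1, -0.8]
finger_gap: 28.7
grasp_force: 45.0
```

>>> {"name": "apply_moves", "arguments": {"rows": [[[0, 0, -0.004], [0, 0, 0.0], 1], [[0, 0, -0.015], [0, 0, 0.0], 1], [[0, 0, -0.03], [0, 0, 0.0], 1], [[0, 0, -0.045], [0, 0, 0.0], 1], [[0, 0, -0.06], [0, 0, 0.0], 1]]}}

```text
t: 3.9
tcp_pos: [538.9, 180.4, 173.3]
orientation: [-0.353, 3.121, 0.0]
wrist_force: [0.5, 0.7, -3.0]
finger_gap: 28.7
grasp_force: 45.0
```

>>> {"name": "apply_moves", "arguments": {"rows": [[[0, 0, -0.015], [0, 0, 0.0], 1], [[0, 0, -0.03], [0, 0, 0.0], 1], [[0, 0, -0.04], [0, 0, 0.0], 1], [[0, 0, -0.05], [0, 0, 0.0], 1], [[0, 0, -0.05], [0, 0, 0.0], 1]]}}

```text
t: 4.53
tcp_pos: [539.1, 180.5, 222.5]
orientation: [-0.353, 3.12, 0.001]
wrist_force: [-0.5, -0.1, -2.7]
finger_gap: 28.9
grasp_force: 45.0
```

```bash
python3 - <<'E'
from h import *
c=capture('scene');cv2.imwrite('pics/s2.png',c['color'][60:340,150:520,::-1])
plan((507,-185.5,222),93.6);print(sensors.sense()['qpos'].round(2))
E
```

```text
now [538.7 180.3 221.8] [-0.353  3.121  0.   ] t 4.58 gap 28.5 F [-0.2  0.4 -3.2]
shift [0.1126, -0.3495, -0.0002] turn [0.0001, 0.0003, 0.1624]
[-0.14  0.34 -0.28  1.77  0.11  1.04  1.33]
```

View pics/s2.png

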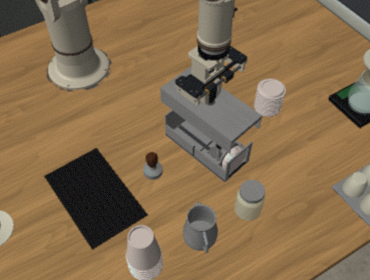

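The crop shows the cover lifted level and clear of the trough at (210,105), with nothing disturbed. Now I'll carry it to the mat.

>>> {"name": "apply_moves", "arguments": {"rows": [[[0.004, -0.012, 0], [0, 0, 0.01], 1], [[0.012, -0.038, 0], [0, 0, 0.025], 1], [[0.024, -0.074, 0], [0, 0, 0.045], 1], [[0.036, -0.112, 0], [0, 0, 0.065], 1], [[0.048, -0.15, 0], [0, 0, 0.08], 1]]}}

```text
t: 5.2
tcp_pos: [524.4, 21.0, 221.1]
orientation: [0.225, -3.132, 0.001]
wrist_force: [0.1, 0.1, -2.2]
finger_gap: 28.6
grasp_force: 45.0
```

```bash
python3 -c "
from h import *
plan((507,-185.5,222),93.6)"
```

```text
now [524.4  21.  221.1] [ 2.250e-01 -3.132e+00  1.000e-03] t 5.2 gap 28.6 F [ 0.1  0.1 -2.2]
shift [0.0468, -0.2019, -0.0008] turn [-0.0004, -0.0013, 0.0808]
```

>>> {"name": "apply_moves", "arguments": {"rows": [[[0.01, -0.042, 0], [0, 0, 0.02], 1], [[0.02, -0.084, 0], [0, 0, 0.035], 1], [[0.029, -0.126, 0], [0, 0, 0.055], 1], [[0.038, -0.164, 0], [0, 0, 0.07], 1], [[0.044, -0.19, 0], [0, 0, 0.08], 1]]}}

```text
t: 5.82
tcp_pos: [507.6, -174.3, 221.1]
orientation: [0.096, -3.139, 0.001]
wrist_force: [0.0, -0.7, -3.3]
finger_gap: 28.8
grasp_force: 45.0
```

>>> {"name": "apply_moves", "arguments": {"rows": [[[0.003, -0.012, 0], [0, 0, 0], 1], [[0.003, -0.012, 0], [0, 0, 0], 1], [[0.003, -0.012, 0], [0, 0, 0], 1]]}}

```text
t: 6.2
tcp_pos: [507.2, -181.5, 221.5]
orientation: [0.105, -3.14, -0.002]
wrist_force: [0.3, 0.2, -2.5]
finger_gap: 29.2
grasp_force: 45.0
```

```bash
python3 - <<'E'
from h import *
import pickle
plan((507,-185.5,76),93.6)
s=sensors.sense();c=capture('wrist');pickle.dump((s,c),open('w2.pkl','wb'));cv2.imwrite('pics/w2.png',c['color'][...,::-1])
E
```

```text
now [ 507.2 -181.5  221.5] [ 1.05e-01 -3.14e+00 -2.00e-03] t 6.2 gap 29.2 F [ 0.3  0.2 -2.5]
shift [0.0004, -0.0041, 0.1455] turn [0.0011, -0.0002, 0.0043]
```

View pics/w2.png

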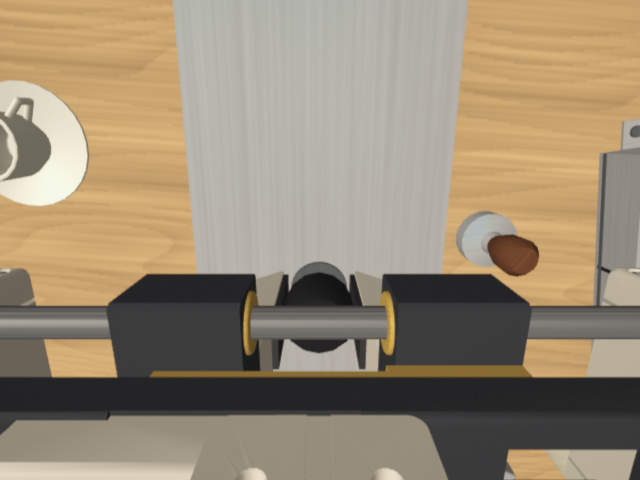

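The view shows the cover held straight over the mat, with the saucer at (25,150) and the tamper at (500,245), both clear. Lowering now.

>>> {"name": "apply_moves", "arguments": {"rows": [[[0, -0.004, 0.03], [0, 0, 0.004], 1], [[0, -0.004, 0.065], [0, 0, 0.004], 1], [[0, -0.004, 0.1], [0, 0, 0.004], 1], [[0, -0.004, 0.125], [0, 0, 0.004], 1], [[0, -0.004, 0.138], [0, 0, 0.004], 1]]}}

```text
t: 6.88
tcp_pos: [506.9, -185.6, 82.3]
orientation: [0.099, -3.138, -0.002]
wrist_force: [-0.7, -0.2, -2.6]
finger_gap: 28.8
grasp_force: 45.0
```

>>> {"name": "apply_moves", "arguments": {"rows": [[[0, 0, 0.001], [0, 0, 0], 1], [[0, 0, 0.002], [0, 0, 0], 1], [[0, 0, 0.003], [0, 0, 0], 1]]}}

```text
t: 7.25
tcp_pos: [508.3, -187.4, 81.8]
orientation: [-0.096, 3.138, -0.001]
wrist_force: [-0.3, -0.2, -2.5]
finger_gap: 28.6
grasp_force: 45.0
```

```bash
python3 - <<'E'
from h import *
import pickle
plan((507,-185.5,68),93.6)
s=sensors.sense();c=capture('wrist');P=cloud(c,s);z=P[...,2]
v,u=np.mgrid[:480,:640]
w=(v<250)&(u>200)&(u<430)&(z>40)&(z<90);A=np.c_[P[w][:,:2]-[507,-185],np.ones(w.sum())];k=np.linalg.lstsq(A,P[w][:,2],rcond=None)[0];print('top plane',k)
E
```

```text
now [ 508.3 -187.4   81.8] [-9.600e-02  3.138e+00 -1.000e-03] t 7.25 gap 28.6 F [-0.3 -0.2 -2.5]
shift [0.0012, 0.002, 0.0138] turn [-0.0008, 0.0019, -0.0015]
top plane [ 2.36437116e-03 -1.30227824e-03  7.29896242e+01]
```

>>> {"name": "apply_moves", "arguments": {"rows": [[[0.0005, 0.001, 0.003], [0, 0, 0], 1], [[0.0005, 0.001, 0.006], [0, 0, 0], 1], [[0.0005, 0.001, 0.008], [0, 0, 0], 1], [[0.0005, 0.001, 0.01], [0, 0, 0], 1], [[0.0005, 0.001, 0.011], [0, 0, 0], 1]]}}

```text
t: 7.92
tcp_pos: [506.7, -186.2, 69.5]
orientation: [0.096, -3.14, -0.0]
wrist_force: [1.1, -0.3, -3.3]
finger_gap: 28.5
grasp_force: 45.0
```

>>> {"name": "apply_moves", "arguments": {"rows": [[[0, 0, 0.001], [0, 0, 0], 1], [[0, 0, 0.0015], [0, 0, 0], 1], [[0, 0, 0.002], [0, 0, 0], 1], [[0, 0, 0.002], [0, 0, 0], 1]]}}

```text
t: 8.43
tcp_pos: [506.8, -186.3, 67.7]
orientation: [-0.096, 3.14, -0.0]
wrist_force: [0.0, -0.2, -3.0]
finger_gap: 28.8
grasp_force: 45.0
```

Not yet in contact (weight still ~3 N); continue in tiny steps.

>>> {"name": "apply_moves", "arguments": {"rows": [[[0, 0, 0.0005], [0, 0, 0], 1], [[0, 0, 0.001], [0, 0, 0], 1], [[0, 0, 0.001], [0, 0, 0], 1]]}}

```text
t: 8.8
tcp_pos: [506.9, -186.2, 67.6]
orientation: [-0.096, 3.14, -0.0]
wrist_force: [-3.2, 1.0, 7.4]
finger_gap: 28.4
grasp_force: 45.0
```

>>> {"name": "apply_moves", "arguments": {"rows": [[[0, 0, 0.0005], [0, 0, 0], 1], [[0, 0, 0.001], [0, 0, 0], 1], [[0, 0, 0.001], [0, 0, 0], 1]]}}

```text
t: 9.18
tcp_pos: [506.9, -186.3, 67.6]
orientation: [-0.096, 3.14, -0.0]
wrist_force: [-6.1, 3.3, 14.6]
finger_gap: 28.8
grasp_force: 45.0
```

>>> {"name": "apply_moves", "arguments": {"rows": [[[0, 0, -0.001], [0, 0, 0], 1], [[0, 0, -0.001], [0, 0, 0], 1], [[0, 0, -0.001], [0, 0, 0], 0.2], [[0, 0, -0.001], [0, 0, 0], -0.5], [[0, 0, -0.001], [0, 0, 0], -1]]}}

```text
t: 9.8
tcp_pos: [506.9, -186.3, 66.6]
orientation: [-0.096, 3.14, -0.0]
wrist_force: [0.6, 0.8, 0.2]
finger_gap: 52.4
grasp_force: 0.0
```

>>> {"name": "apply_moves", "arguments": {"rows": [[[0, 0, 0], [0, 0, 0], -1], [[0, 0, -0.01], [0, 0, 0], -1], [[0, 0, -0.05], [0, 0, 0], -1], [[0, 0, -0.1], [0, 0, 0], -1], [[0, 0, -0.15], [0, 0, 0], -1]]}}

```text
t: 10.42
tcp_pos: [506.6, -186.2, 218.8]
orientation: [-0.096, 3.14, -0.0]
wrist_force: [1.5, -0.2, -0.1]
finger_gap: 91.5
grasp_force: 0.0
```

```bash
python3 - <<'E'
from h import *
import pickle
for n in ('side','scene'):
    c=capture(n);pickle.dump(c,open(n+'3.pkl','wb'))
    P=cloud(c);z=P[...,2];g=cv2.cvtColor(c['color'],cv2.COLOR_RGB2HSV)
    m=(abs(z-59)<5)&(g[...,1]<70)&(abs(P[...,0]-507)<160)&(abs(P[...,1]+186)<85)
    m=cv2.morphologyEx(m.astype(np.uint8),cv2.MORPH_OPEN,np.ones((3,3)))>0
    q=max(cv2.findContours(m.astype(np.uint8),0,1)[0],key=cv2.contourArea).reshape(-1,2)
    print(n,cv2.minAreaRect(np.float32([ray(c,p,59)[:2] for p in q])),np.median(z[m]))
    A=np.c_[P[m][:,:2]-[507,-185],np.ones(m.sum())];print(np.linalg.lstsq(A,P[m][:,2],rcond=None)[0])
    cv2.imwrite(f'pics/{n}3.png',c['color'][...,::-1])
plan((491,169,300),102.6)
E
```

```text
side ((506.4668273925781, -182.6472930908203), (261.40521240234375, 125.2194595336914), 3.398240089416504) 57.76090673210899
[-3.29077683e-05  5.65485291e-04  5.77564572e+01]
scene ((510.2590026855469, -188.9755859375), (264.5830383300781, 121.23896789550781), 3.304877281188965) 58.469570674403485
[4.11221615e-04 6.98919206e-04 5.85109098e+01]
now [ 510.7 -187.5  223.5] [-0.096  3.129 -0.006] t 10.53 gap 91.8 F [ 0.4  0.3 -0.5]
shift [-0.0029, 0.3567, -0.078] turn [-0.0053, 0.0105, -0.1587]
```

View pics/side3.png

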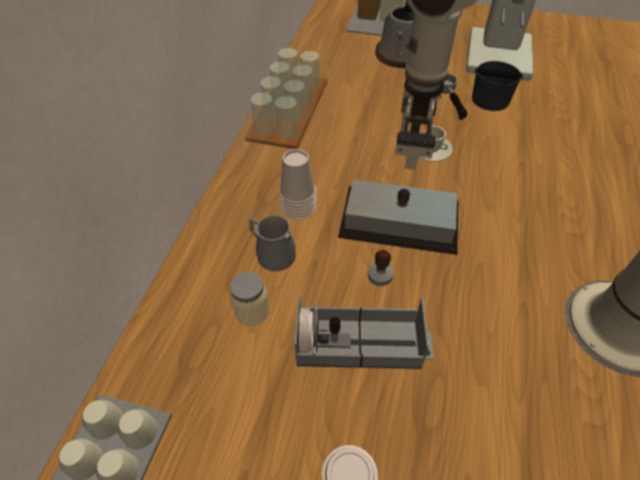

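The side view shows the cover lying flat and centred on the mat at (402,215). The trough is open, with the pusher grip at (335,325) and the load lines at column 361.

```bash
python3 -c "
from h import *
plan((585,190,262),102.6)"
```

```text
now [ 510.7 -187.5  223.5] [-0.096  3.129 -0.006] t 10.53 gap 91.8 F [ 0.4  0.3 -0.5]
shift [-0.0976, 0.3721, -0.039] turn [-0.0053, 0.0105, -0.1587]
```

>>> {"name": "apply_moves", "arguments": {"rows": [[[-0.015, 0.06, -0.04], [0, 0, -0.03], -1], [[-0.032, 0.12, -0.04], [0, 0, -0.06], -1], [[-0.048, 0.18, -0.04], [0, 0, -0.09], -1], [[-0.062, 0.235, -0.04], [0, 0, -0.12], -1], [[-0.075, 0.285, -0.04], [0, 0, -0.155], -1]]}}

```text
t: 11.15
tcp_pos: [564.1, 105.3, 257.0]
orientation: [-0.342, 3.122, 0.0]
wrist_force: [-0.2, -0.2, 0.5]
finger_gap: 91.9
grasp_force: 0.0
```

```bash
python3 -c "
from h import *
plan((585,190,262),102.6)"
```

```text
now [564.1 105.3 257. ] [-0.342  3.122  0.   ] t 11.15 gap 91.9 F [-0.2 -0.2  0.5]
shift [-0.0387, 0.0781, -0.005] turn [0.0002, 0.0005, -0.0016]
```

>>> {"name": "apply_moves", "arguments": {"rows": [[[-0.02, 0.04, -0.005], [0, 0, 0], -1], [[-0.038, 0.076, -0.005], [0, 0, 0], -1], [[-0.038, 0.076, -0.005], [0, 0, 0], -1], [[-0.038, 0.076, -0.005], [0, 0, 0], -1]]}}

```text
t: 11.65
tcp_pos: [584.7, 184.4, 261.3]
orientation: [0.339, -3.122, 0.002]
wrist_force: [-0.5, -1.0, 0.3]
finger_gap: 91.8
grasp_force: 0.0
```

```bash
python3 - <<'E'
from h import *
import pickle
plan((585,190,262),102.6);s=sensors.sense();c=capture('wrist');pickle.dump((s,c),open('w4.pkl','wb'))
cv2.imwrite('pics/w4.png',c['color'][...,::-1])
E
```

```text
now [584.7 184.4 261.3] [ 3.390e-01 -3.122e+00  2.000e-03] t 11.65 gap 91.8 F [-0.5 -1.   0.3]
shift [-0.0015, 0.0055, -0.0007] turn [-0.0009, -0.001, -0.0038]
```

View pics/w4.png

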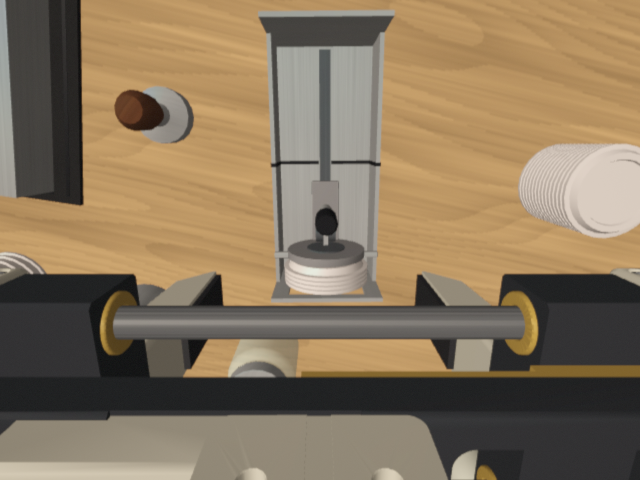

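The view shows the grip at (326,222), the cross-bar ends at (280,255) and (374,255), and the load lines at the rims at (274,163) and (380,163).

```bash
cat > n.py <<'E'
from h import *
import pickle,sys
s,c=pickle.load(open('w4.pkl','rb'));P=cloud(c,s);z=P[...,2];v,u=np.mgrid[:480,:640];g=c['color'].max(-1)
e=np.array([np.cos(np.radians(12.6)),np.sin(np.radians(12.6))]);n=np.array([-e[1],e[0]])
def ln(p):d=p[:2]-[540,180];return np.round([d@e,d@n],1)
k=(g<50)&(abs(u-326)<14)&(abs(v-222)<17)
print('grip blob',u[k].mean(),v[k].mean(),[ (ray(c,(u[k].mean(),v[k].mean()),h,s).round(1),ln(ray(c,(u[k].mean(),v[k].mean()),h,s))) for h in (80,88,95)])
t=k&(z>91)&(z<99);print(t.sum(),P[t].mean(0),ln(P[t].mean(0)))
# load line columns at rims: darkest rows
for col in (272,273,274,275,379,380,381):
    col_=g[145:185,col].astype(int);r=145+np.nonzero(col_<col_.min()+25)[0];print('mark',col,r.min(),r.max(),ln(ray(c,(col,r.mean()),56,s)))
for row in (70,110,140):
    w=np.nonzero((abs(z[row]-56)<6)&(u[row]>250)&(u[row]<400))[0];print('rim',row,w.min(),w.max(),ln(ray(c,(w.min()-.5,row),56,s)),ln(ray(c,(w.max()+.5,row),56,s)))
for col in (279,281,372,374):print('bar',col,g[245:266,col])
E
python3 n.py
```

```text
grip blob 325.9317697228145 221.6417910447761 [(array([587.7, 192.9,  80. ]), array([49.3,  2.2])), (array([586. , 192.4,  88. ]), array([47.6,  2. ])), (array([584.6, 191.9,  95. ]), array([46.1,  1.9]))]
372 [586.88915625 192.53574137  94.59435802] [48.5  2. ]
mark 272 164 165 [ -3.9 -51.1]
mark 273 164 165 [ -3.8 -50.1]
mark 274 164 165 [ -3.8 -49.1]
mark 275 164 165 [ -3.8 -48.1]
mark 379 163 165 [-3.8 55.4]
mark 380 163 165 [-3.8 56.4]
mark 381 145 184 [-3.  57.4]
rim 70 268 382 [-90.4 -52. ] [-89.9  55.3]
rim 110 269 381 [-55.1 -52.5] [-54.6  55.8]
rim 140 271 380 [-27.4 -51.7] [-26.9  56. ]
bar 279 [ 84  85  88  91  90  92 109 147 168 169 168 166 145 106 100 105 112 113
 112 112 112]
bar 281 [ 70  70  69  69  69  76 104 147 168 169 167 166 141  89  70  69  70  69
  69  69  71]
bar 372 [132 132 132 133 132 126 132 153 163 164 161 152 139 137 139 139 140 139
 140 139 139]
bar 374 [161 160 160 161 159 146 136 153 163 164 161 157 155 161 161 162 163 162
 161 162 161]
```

```bash
python3 -c "
from h import *
plan((587.5,192.6,65),102.6)"
```

```text
now [584.9 183.6 261.4] [ 3.370e-01 -3.123e+00  2.000e-03] t 11.7 gap 91.9 F [ 0.2 -0.5  0.5]
shift [-0.0046, 0.0085, 0.1964] turn [-0.0011, -0.0008, -0.0052]
```

>>> {"name": "apply_moves", "arguments": {"rows": [[[-0.004, 0.008, 0.03], [0, 0, -0.004], -1], [[-0.004, 0.008, 0.07], [0, 0, -0.004], -1], [[-0.004, 0.008, 0.11], [0, 0, -0.004], -1], [[-0.004, 0.008, 0.13], [0, 0, -0.004], -0.4], [[-0.004, 0.008, 0.14], [0, 0, -0.004], -0.4]]}}

```text
t: 12.32
tcp_pos: [587.1, 192.7, 121.0]
orientation: [0.343, -3.122, 0.001]
wrist_force: [0.3, -0.6, 0.4]
finger_gap: 76.2
grasp_force: 0.0
```

>>> {"name": "apply_moves", "arguments": {"rows": [[[0, 0, 0], [0, 0, 0], -0.4], [[0, 0, 0], [0, 0, 0], -0.4]]}}

```text
t: 12.58
tcp_pos: [588.3, 194.2, 123.2]
orientation: [-0.345, 3.12, 0.001]
wrist_force: [-0.2, -0.3, -0.6]
finger_gap: 64.3
grasp_force: 0.0
```

```bash
python3 -c "
from h import *
plan((587.5,192.6,65),102.6)"
```

```text
now [588.3 194.2 123.2] [-3.45e-01  3.12e+00  1.00e-03] t 12.57 gap 64.3 F [-0.2 -0.3 -0.6]
shift [0.0013, -0.0014, 0.0582] turn [0.0002, 0.0025, 0.0002]
```

>>> {"name": "apply_moves", "arguments": {"rows": [[[0, -0.001, 0.02], [0, 0, 0], -0.4], [[0, -0.001, 0.04], [0, 0, 0], -0.4], [[0, -0.001, 0.052], [0, 0, 0], -0.4], [[0, -0.001, 0.057], [0, 0, 0], -0.4], [[0, -0.001, 0.057], [0, 0, 0], -0.2]]}}

```text
t: 13.2
tcp_pos: [587.1, 192.9, 64.1]
orientation: [0.345, -3.122, 0.0]
wrist_force: [0.2, 0.1, -0.4]
finger_gap: 58.3
grasp_force: 0.0
```

```bash
python3 -c "
from h import *
s=sensors.sense();c=capture('wrist')
plan((587.5,192.6,65),102.6)
cv2.imwrite('pics/w5.png',c['color'][180:400,100:540,::-1])"
```

```text
now [587.6 193.1  64.7] [-0.345  3.122  0.   ] t 13.25 gap 56.6 F [-0.5 -0.6  0.4]
shift [0.0002, -0.0004, -0.0003] turn [0.0001, 0.0001, 0.0004]
```

View pics/w5.png

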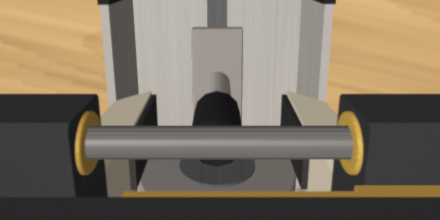

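The crop shows the black grip centred between the open pads at column 217. Closing on it firmly.

>>> {"name": "apply_moves", "arguments": {"rows": [[[0, 0, 0], [0, 0, 0], 0.2], [[0, 0, 0], [0, 0, 0], 1], [[0, 0, 0], [0, 0, 0], 1], [[0, 0, 0], [0, 0, 0], 1], [[0, 0, 0], [0, 0, 0], 1]], "grip_force": 58}}

```text
t: 13.88
tcp_pos: [587.7, 192.1, 64.9]
orientation: [-0.344, 3.122, -0.001]
wrist_force: [0.1, -2.0, 2.6]
finger_gap: 21.0
grasp_force: 58.0
```

>>> {"name": "apply_moves", "arguments": {"rows": [[[0, 0, 0], [0, 0, 0], 1], [[0, 0, 0], [0, 0, 0], 1]]}}

```text
t: 14.12
tcp_pos: [587.7, 192.2, 64.9]
orientation: [-0.344, 3.122, -0.001]
wrist_force: [-0.0, -3.4, 3.0]
finger_gap: 20.7
grasp_force: 58.0
```

```bash
python3 -c "
from h import *
e=np.array([np.cos(np.radians(12.6)),np.sin(np.radians(12.6))])
p=sensors.sense()['tcp_pos'];plan((p[0]-95*e[0],p[1]-95*e[1],p[2]),102.6)"
```

```text
now [587.7 192.2  64.9] [-3.440e-01  3.122e+00 -1.000e-03] t 14.12 gap 20.7 F [-0.  -3.4  3. ]
shift [0.095, -0.0, -0.0] turn [-0.0008, 0.0001, -0.0002]
```

Pure tool +x pull of 95 mm; drawing steadily at ~6 mm per row.

>>> {"name": "apply_moves", "arguments": {"rows": [[[0.003, 0, 0], [0, 0, 0], 1], [[0.008, 0, 0], [0, 0, 0], 1], [[0.014, 0, 0], [0, 0, 0], 1], [[0.02, 0, 0], [0, 0, 0], 1], [[0.026, 0, 0], [0, 0, 0], 1]]}}

```text
t: 14.75
tcp_pos: [564.3, 186.9, 65.0]
orientation: [-0.343, 3.118, 0.001]
wrist_force: [7.1, -2.5, -3.5]
finger_gap: 21.0
grasp_force: 58.0
```

>>> {"name": "apply_moves", "arguments": {"rows": [[[0.006, 0, 0], [0, 0, 0], 1], [[0.012, 0, 0], [0, 0, 0], 1], [[0.018, 0, 0], [0, 0, 0], 1], [[0.024, 0, 0], [0, 0, 0], 1], [[0.03, 0, 0], [0, 0, 0], 1]]}}

```text
t: 15.38
tcp_pos: [535.3, 180.3, 64.9]
orientation: [-0.343, 3.118, 0.001]
wrist_force: [7.4, -3.8, -4.3]
finger_gap: 20.8
grasp_force: 58.0
```

>>> {"name": "apply_moves", "arguments": {"rows": [[[0.006, 0, 0], [0, 0, 0], 1], [[0.012, 0, 0], [0, 0, 0], 1], [[0.018, 0, 0], [0, 0, 0], 1], [[0.024, 0, 0], [0, 0, 0], 1], [[0.028, 0, 0], [0, 0, 0], 1]]}}

```text
t: 16.0
tcp_pos: [508.2, 174.1, 64.9]
orientation: [-0.343, 3.118, 0.001]
wrist_force: [8.9, -2.6, -6.5]
finger_gap: 20.6
grasp_force: 58.0
```

```bash
python3 -c "
from h import *
plan((587.7-92.7,192.2-20.7,64.9),102.6)"
```

```text
now [508.2 174.1  64.9] [-3.430e-01  3.118e+00  1.000e-03] t 16.0 gap 20.6 F [ 8.9 -2.6 -6.5]
shift [0.0135, 0.0003, -0.0] turn [-0.0002, 0.0052, -0.0007]
```

>>> {"name": "apply_moves", "arguments": {"rows": [[[0.004, 0, 0], [0, 0, 0], 1], [[0.007, 0, 0], [0, 0, 0], 1], [[0.009, 0, 0], [0, 0, 0], 1], [[0.01, 0, 0], [0, 0, 0], 1], [[0.01, 0, 0], [0, 0, 0], 1]]}}

```text
t: 16.62
tcp_pos: [498.6, 172.0, 65.0]
orientation: [-0.343, 3.118, 0.001]
wrist_force: [7.7, -3.5, -5.5]
finger_gap: 20.8
grasp_force: 58.0
```

```bash
python3 - <<'E'
from h import *
plan((587.7-92.7,192.2-20.7,64.9),102.6)
s=sensors.sense();w=capture('wrist');c=capture('side');d=capture('scene')
import pickle;pickle.dump((s,w,c,d),open('end.pkl','wb'))
f=cv2.resize(c['color'][285:385,285:445],None,fx=5,fy=5,interpolation=cv2.INTER_CUBIC)
cv2.imwrite('pics/e1.png',f[...,::-1])
E
```

```text
now [498.6 172.   65. ] [-3.430e-01  3.118e+00  1.000e-03] t 16.62 gap 20.8 F [ 7.7 -3.5 -5.5]
shift [0.0036, 0.0003, 0.0] turn [-0.0002, 0.0051, -0.0008]
```

View pics/e1.png

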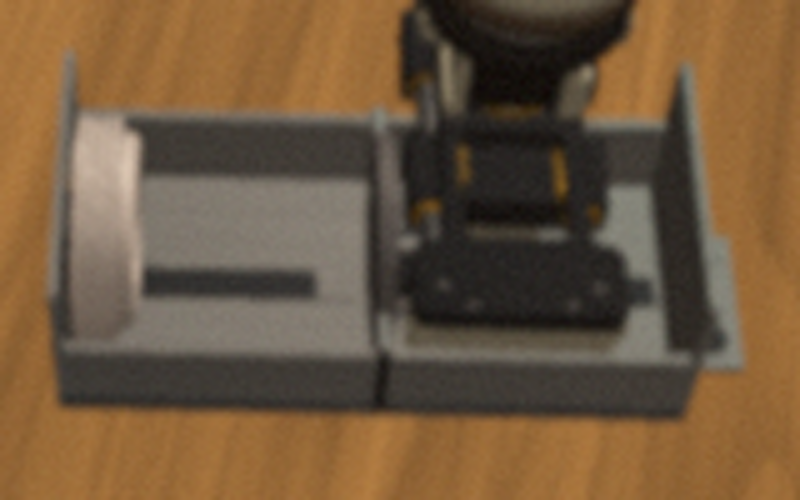

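The enlarged side view shows the cross-bar running from (378,115) to (385,330), and the load line on the near wall at (380,380). They are nearly level, so I'll measure the remainder.

```bash
python3 - <<'E'
from h import *
import pickle
s,w,c,d=pickle.load(open('end.pkl','rb'));c0=pickle.load(open('side3.pkl','rb'))
e=np.array([np.cos(np.radians(12.6)),np.sin(np.radians(12.6))]);n=np.array([-e[1],e[0]])
def ln(p):q=p[:2]-[540,180];return np.round([q@e,q@n],1)
for nm,cc in (('before',c0),('now',c)):
    print(nm)
    for r in list(range(304,314))+list(range(342,364,1)): print(r,cc['color'][r,353:370].max(-1))
print('px/mm',ln(ray(c,(360,350),56)),ln(ray(c,(361,350),56)),ln(ray(c,(360,308),56)))
W=pickle.load(open('w4.pkl','rb'))
for p in ((280,254.3),(373,253.8)):print('rest bar top',ln(ray(W[1],p,59,W[0])),ln(ray(W[1],p,56,W[0])))
E
```

```text
before
304 [160 162 156 154 153 153 156 162 154 151 149 147 154 154 151 150 154]
305 [160 159 156 154 154 155 160 155 152 150 150 152 156 154 151 152 154]
306 [160 159 155 156 155 156 148 143 141 145 148 150 156 154 153 148 153]
307 [147 150 147 146 147 149 135 112 116 133 145 143 146 148 146 145 151]
308 [132 127 130 135 133 131 114  80  85 114 130 134 136 134 134 135 137]
309 [ 96  97 101 105 107 108  85  55  64  97 108 107 106 105 106 109 111]
310 [72 73 73 77 80 77 61 39 49 68 78 80 78 77 78 81 82]
311 [64 64 64 62 66 60 47 32 39 59 65 64 63 65 65 67 65]
312 [62 65 64 63 64 57 45 37 46 59 62 61 63 65 64 64 60]
313 [64 66 61 65 64 54 44 35 45 59 68 64 64 62 62 64 64]
342 [55 54 53 53 53 56 54 56 56 55 53 55 54 53 50 51 51]
343 [57 59 55 55 55 56 55 54 51 52 55 55 50 52 55 57 51]
344 [70 74 73 77 75 63 57 53 58 65 65 68 67 65 65 66 69]
345 [102 103 101 102 100  91  58  63  80  94  97  95 103 102  98  99  97]
346 [128 127 124 126 124 104  68  64  98 121 124 125 125 129 127 122 125]
347 [130 132 128 133 133 108  68  71 106 130 135 133 132 133 130 133 130]
348 [130 132 130 128 126 107
[... 2677 characters left out ...]
12 121 131 127 116 110 108 111]
355 [118 120 122 118 122 114 104  83  73  82 107 123 126 123 119 119 119]
356 [ 99  98  99  98  97  98  89  68  50  56  86 101 108 108 103 103 105]
357 [73 72 73 76 72 71 73 53 32 43 59 77 76 79 76 77 79]
358 [63 64 64 64 63 65 59 50 30 40 54 63 59 61 61 66 61]
359 [64 61 64 61 63 65 58 42 33 38 61 64 64 64 64 64 63]
360 [67 66 67 61 65 62 60 41 29 44 62 63 64 65 61 67 65]
361 [60 63 64 67 66 62 55 38 29 43 60 62 64 61 64 62 63]
362 [67 64 66 64 64 62 53 36 35 47 64 66 65 64 65 61 60]
363 [65 64 66 64 61 63 54 37 33 52 58 62 64 64 64 68 64]
px/mm [-1.9 42.4] [-3.8 42.4] [ -3.7 -51.6]
rest bar top [ 88.9 -45.8] [ 89.8 -46.2]
rest bar top [88.7 52.1] [89.6 52.6]
```

```bash
python3 - <<'E'
from h import *
import pickle
s,w,c,d=pickle.load(open('end.pkl','rb'));d0=pickle.load(open('scene3.pkl','rb'))
def proj(cc,p):return cv2.projectPoints(np.float64([p]),cc['rvec'],cc['tvec'],cc['camera_matrix'],None)[0].ravel()
e=np.array([np.cos(np.radians(12.6)),np.sin(np.radians(12.6)),0]);n=np.array([-e[1],e[0],0]);o=np.array([540,180,0])-.9*e+1.9*n
for L in (-54,54):
  for x in (-3,17): print(L,x,proj(d,o+x*e+L*n+[0,0,56]).round(1),proj(c,o+x*e+L*n+[0,0,56]).round(1))
U,V=proj(d,o-3*e+[0,0,56]).astype(int);print(U,V)
def up(i,x0,x1,y0,y1,W,H):return cv2.resize(i[y0:y1,x0:x1],(W,H),interpolation=cv2.INTER_CUBIC)
A=up(c['color'],345,378,300,364,300,590)
B=up(d['color'],U-30,U+30,V-30,V+6,490,295); C=up(d0['color'],U-30,U+30,V-30,V+6,490,295)
B=up(d['color'],U-35,U+35,V-21,V+21,490,294);C=up(d0['color'],U-35,U+35,V-21,V+21,490,294)
cv2.imwrite('pics/f.png',np.hstack([cv2.resize(A,(300,588)),np.vstack([B,C])])[...,::-1])
E
```

```text
-54 -3 [343.7 206.5] [360.1 307.8]
-54 17 [348.6 210.3] [350.4 307.6]
54 -3 [368.6 186.4] [361.2 356.5]
54 17 [373.5 190. ] [350.8 356.2]
356 196
```

View pics/f.png

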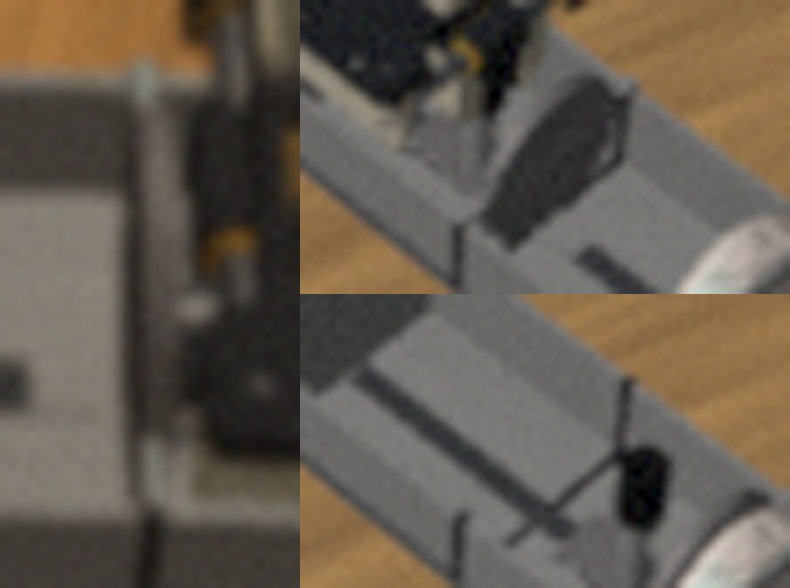

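The left (side) panel shows the bar ends at (145,80) and (155,465), with the rim line at (150,550). In the scene panel at top right the bar ends sit over both line tops at (460,217) and (630,85). It looks level within about 2 mm, but odometry says 91.4 mm of travel. I'll measure the bar's shift in the same camera to settle it.

```bash
python3 - <<'E'
from h import *
import pickle
s,w,c,d=pickle.load(open('end.pkl','rb'));c0=pickle.load(open('side3.pkl','rb'))
e=np.array([np.cos(np.radians(12.6)),np.sin(np.radians(12.6)),0]);n=np.array([-e[1],e[0],0]);o=np.array([540,180,0])-.9*e+1.9*n
def lx(p):return round((p-o)@e,2)
def proj(cc,p):return cv2.projectPoints(np.float64([p]),cc['rvec'],cc['tvec'],cc['camera_matrix'],None)[0].ravel()
f0=c0['color'].max(-1).astype(float);f=c['color'].max(-1).astype(float)
for L in (-54,54):print('rest pred',proj(c0,o+92*e+L*n+[0,0,59]).round(1))
for r in (308,309,310,311): print(r,f0[r,308:324].astype(int))
for r in (349,350,351,352,353,354,355): print(r,f0[r,306:324].astype(int))
# bar centre: difference images (rest minus now = bar at rest; now minus rest = bar now)
def cen(D,rows,a,b):
    out=[]
    for r in rows:
        p=np.clip(D[r,a:b],6,None)-6; out.append(round((p*np.arange(a,b)).sum()/p.sum(),2))
    return out
R=(309,310,311)
a=cen(f0-f,R,309,323); b=cen(f-f0,R,357,365);print(a,b)
for r,x,y in zip(R,a,b):print(lx(ray(c0,(x,r),59)),lx(ray(c,(y,r),59)))
m=cen(np.median(f0[:,350:372],1)[:,None]-f0,(306,307,308),357,365);print('mark',m,[lx(ray(c0,(x,r),56)) for x,r in zip(m,(306,307,308))])
m=cen(np.median(f0[:,350:372],1)[:,None]-f0,(354,355,356),357,366);print('mark near',m,[lx(ray(c0,(x,r),56)) for x,r in zip(m,(354,355,356))])
E
```

```text
rest pred [314. 306.]
rest pred [311.7 354.6]
308 [153 140 109 104  95  97 108 121 127 115 109 108 105 104 105 113]
309 [167 140  98  75  71  75  96 117 120  99  88  82  83  81  83  80]
310 [172 151 116  86  71  68  87 104 104  87  73  65  65  66  68  66]
311 [182 168 156 137 106  82  86 101  96  87  67  63  60  67  60  62]
349 [106 103  99  96  97 105 117 124 130 111  85  93 119 126 126 128 129 125]
350 [104 104  98 102 104 109 113 122 131 118  91  97 121 130 128 131 129 127]
351 [ 98 102 104 112 114 115 108 125 135 120 102 105 123 126 127 127 125 127]
352 [103 102 109 119 123 116 111 114 129 125 113 111 125 126 125 126 126 127]
353 [110 111 117 118 121 112 104 110 107 114 122 121 123 127 126 127 124 123]
354 [107 111 112 113 112 104  97  84  84 101 115 122 118 121 119 119 120 117]
355 [ 94  94  89  96  91  89  79  74  73  86  95 101  97 100 103 100 100 102]
[np.float64(315.46), np.float64(315.45), np.float64(315.39)] [np.float64(360.43), np.float64(360.44), np.float64(360.58)]
88.74 -3.45
88.66 -3.42
88.69 -3.66
mark [np.float64(360.87), np.float64(360.52), np.float64(360.48)] [np.float64(-4.71), np.float64(-3.94), np.float64(-3.8)]
mark near [np.float64(360.7), np.float64(361.26), np.float64(361.35)] [np.float64(-2.15), np.float64(-3.18), np.float64(-3.31)]
```

Both cameras put the rest-to-line gap at about 92.5 mm, so about 1 mm remains.

>>> {"name": "apply_moves", "arguments": {"rows": [[[0.0005, 0, 0], [0, 0, 0], 1], [[0.001, 0, 0], [0, 0, 0], 1], [[0.001, 0, 0], [0, 0, 0], 1], [[0.001, 0, 0], [0, 0, 0], 1]]}}

```text
t: 17.27
tcp_pos: [497.8, 171.8, 65.0]
orientation: [-0.343, 3.117, 0.001]
wrist_force: [8.8, -3.3, -5.2]
finger_gap: 20.4
grasp_force: 58.0
```

```bash
python3 - <<'E'
from h import *
plan((495,171.5,64.9),102.6); print(workorder.sign_off())
E
```

```text
now [497.8 171.8  65. ] [-3.430e-01  3.117e+00  1.000e-03] t 17.27 gap 20.4 F [ 8.8 -3.3 -5.2]
shift [0.0028, 0.0003, 0.0] turn [-0.0002, 0.0053, -0.0008]
the job is handed in; nothing more can be done
None
```

Job handed in: the cover is flat in the middle of the mat and let go, and the arm still holds the pusher drawn back with its bar at the load lines (within about 1 mm by camera; the arm moved 92 of the nominal 95 mm).

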